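# Clear the microscope accessory pile into its fitted trays

### The arm

A 6-joint arm with a two-finger parallel gripper is mounted at the origin on the work surface. World frame = base frame: x ahead of the robot, y to its left, z up, the work surface at z = 0. Lengths are in m, angles in rad, forces in N, time in s.
With the tool pointing down it reaches from about 0.15 to 0.775 m from the base axis. Payload 6.1 kg.
Tool frame: the origin (TCP) lies at the very end of the fingers, on their centre line; the grasp point (between the pads) lies 19 mm behind it (robot.grip_depth is the distance from the TCP to the grasp point, in m); z points along the fingers, y is the line along which they close (so a half turn about z gives the same grasp; the last joint's range is limited). The gripper opens to 85 mm and grips with 20 to 120 N. Pads are 22 mm wide; open, the fingers measure 114 mm over their backs; the gripper's body (76 mm by 85 mm) begins 54 mm behind the grasp point. The pads swing forward as they close: fully open they stand 13 mm farther back than shut.
Start: joints at [1.245, 0.126, -0.04, 1.405, 0, 1.571], TCP at [0.168, 0.497, 0.231] pointing down, gripper open.
Joint ranges: [-2.72, 2.72], [-0.95, 1.95], [-1.27, 1.35], [-1.78, 2.02], [-1.46, 1.47], [-3.14, 3.14]. Speed limits (rad/s): [2.39, 2.39, 3.01, 3.14, 3.14, 3.14].

### API

Orientations are given as a 3x3 rotation matrix whose columns are the frame's x, y, z axes.
In Python, from station import robot gives the robot as it stands. The module is installed in compiled form; this text tells all that it offers.
- The arm moves only by the shell command python3 -m pendant 'ROWS' [OPENING]. ROWS is JSON, a list of rows, each a list of 2 entries, a list of its own where there are three numbers: the shift along the tool's x, y, z in cm, then the turn about the tool's z in rad. A call has 1 to 8 rows; each row shifts and turns the commanded pose from where the row before left it, along the tool's axes as they then stand; what a row does not reach is not made up. A row lasts 1/10 s, in which the tool goes at most 50 mm and 8.59 degrees, less where a joint would pass 70% of its speed; a pose out of reach is approached as far as the arm can. A call is refused whole if a number of a shift passes 5 or a number of a turn 0.15, either way. A call with a gripper value outside its range is refused whole. OPENING is the opening, from 0 (shut) to 1 (fully open), set as the call begins (- or left out, the last holds). The fingers move at their own pace and stop on an object; the grip force is fixed at half the most. Time passes only in rows, so rows that do not move let the fingers close. It gives the time, the measured TCP pose, the force, the opening and the grip force at its end, in the units of the state.
- robot.get_state(): the state, without advancing time (a new reading comes with each control period).
- robot.grab_frame(name): name is "scene" or "top" or "wrist"; returns a dict with "pixels" (384x512x3 uint8, red, green, blue), "camera_matrix" (3x3 intrinsics, pixels), "R" (3x3) and "t" (3): a world point X has camera coordinates R X + t; the wrist camera has in their place "T_tool_cam" (4x4, takes a point from camera to tool coordinates, whose origin is the TCP and whose axes are the flange's). Camera axes: x right, y down, z forward; pixel columns grow to the right and rows downward; lengths in m; the calibration is good to about 2 mm. A picture is of the moment at which its call begins: read the wrist's pose just before it. There is no depth.
- robot.close_job(): hands the job in; it is judged then, once.
The state is a dict: "clock": time; "joint_pos": joint angles; "dq": joint speeds; "joint_torque": joint torques, N m; "tcp_pos": TCP position; "ee_rot": TCP orientation; "force": force on the tool from outside, world axes, zero at the start; "wrist_torque": the same for the moment, N m; "width": finger opening in m; "gripper_force": force on a finger pad.
Only numpy, scipy, OpenCV 4.12 (cv2) and the standard library are available. Lean on these libraries where they do the work, as an engineer would, in place of code of your own. Each camera call takes 0.05 s, during which the arm holds its last target. There are 200 camera calls.

### The job

Put the pile of microscope accessories away: take it apart from the top down and stand each piece upright, flat on the floor of the tray made for its shape and size (small canister, round tin, square case, long slide box), leaving the slide box where it is until everything is off it. They hold optics and glass, so set them down gently, do not drop or tip them, and leave the oil bottle and the petri dish alone.

Things in the scene. Friction and masses are not known exactly. Their poses are not given: they have to be found in the camera images.
- objective_can: White plastic objective canister, upright cylinder, 32 mm diameter, 56 mm high, about 90 g; origin at the centre of its underside, z up. At the start it stands on top of either the square case or the round tin.
- filter_case: Black plastic square filter case, 48 x 48 mm, 40 mm high, about 150 g, flat top; origin at the centre of its underside, x and y square to its sides, z up. At the start it stands on one half of the slide box, its centre about 40 mm from the box's centre along the box's length, sides roughly parallel to the box's.
- lens_tin: Dark grey steel round lens tin, upright cylinder, 52 mm diameter, 40 mm high, about 170 g, flat top; origin at the centre of its underside, z up. At the start it stands on the other half of the slide box, about 40 mm from the box's centre, so that about 30 mm is left between tin and case.
- slide_box: White plastic slide box, closed, one solid piece, 150 mm long (its x), 60 mm wide (its y), 42 mm high, about 280 g; origin at the centre of its underside, z up. At the start it lies on the bench with the other three on it.
- small_round_tray: Fixed shallow tray, white rim, black floor. Floor 3 mm thick, rim 4 mm thick with its top 8 mm above the bench. Round recess of 46 mm diameter for the objective canister; outside 54 mm, origin at the centre of its underside on the bench, z up.
- square_tray: Fixed shallow tray, white rim, black floor. Floor 3 mm thick, rim 4 mm thick with its top 8 mm above the bench. Square recess 64 x 64 mm for the filter case; outside 72 x 72 mm, origin at the centre of its underside on the bench, z up, x and y square to its sides.
- large_round_tray: Fixed shallow tray, white rim, black floor. Floor 3 mm thick, rim 4 mm thick with its top 8 mm above the bench. Round recess of 68 mm diameter for the lens tin; outside 76 mm, origin at the centre of its underside on the bench, z up.
- long_tray: Fixed shallow tray, white rim, black floor. Floor 3 mm thick, rim 4 mm thick with its top 8 mm above the bench. Rectangular recess 166 mm (its x) by 76 mm (its y) for the slide box; outside 174 x 84 mm, origin at the centre of its underside on the bench, z up.
- oil_bottle: Bystander: small amber glass bottle with black cap, 32 mm diameter, 70 mm high, loose on the bench; origin at the centre of its underside. Leave alone.
- petri_dish: Bystander: open glass petri dish, 60 mm diameter, 14 mm high, loose on the bench; origin at the centre of its underside. Leave alone.
There are look-alikes about, which are no part of the job. Of the things like the objective_can, leave any that is pink, turquoise or yellow; of the rest the smaller one is meant.

How it is judged:
By the outcome, as a careful person would: the job done as asked, in the order asked, and still so for the second after the job is handed in, with the robot touching nothing.
It also fails if it takes over 128 s, if anything falls off the work surface, if the arm or the gripper's body presses on something with over 40 N, if the wrist force passes 120 N, or if a joint passes its speed limit or range.

## Working session

There is one attempt and no reset: what is moved stays moved. The work goes in short steps, Python scripts to look and compute and a shell command to move; the robot and the scene stay as the last step left them, time stands still between calls to the robot, and variables do not carry over. Pictures are saved under pics/ and viewed, at most 14 in all, crops included, and the job is handed in when it is done.

```bash
mkdir -p pics; cat > h.py <<'E'
import numpy as np, cv2
from station import robot
def save(n,f): cv2.imwrite(f'pics/{f}.png', cv2.cvtColor(n,cv2.COLOR_RGB2BGR))
def cam(name):
    s=robot.get_state(); f=robot.grab_frame(name); K=np.array(f['camera_matrix'])
    if name=='wrist':
        T=np.eye(4);T[:3,:3]=s['ee_rot'];T[:3,3]=s['tcp_pos'];W=T@np.array(f['T_tool_cam']);Rc=W[:3,:3];c=W[:3,3]
    else:
        Rc=np.array(f['R']).T;c=-Rc@np.array(f['t'])
    return f['pixels'],K,Rc,c
def plane(uv,z,K,Rc,c):
    uv=np.atleast_2d(np.array(uv,float)); d=(Rc@np.linalg.inv(K)@np.c_[uv,np.ones(len(uv))].T).T
    return c+d*((z-c[2])/d[:,2])[:,None]
def proj(X,K,Rc,c):
    p=(K@(Rc.T@(np.atleast_2d(X)-c).T)).T; return p[:,:2]/p[:,2:]
E
python3 - <<'E'
from h import *
for n in('scene','top'):
    p,K,R,c=cam(n); save(p,n+'0'); np.savez(n+'0.npz',p=p,K=K,R=R,c=c); print(n,c,R[:,2],K[0,0])
s=robot.get_state();print(s['tcp_pos'],s['ee_rot'],s['width'],robot.grip_depth)
E
```

```text
scene [ 1.24653455 -0.34307946  0.63020659] [-0.72888846  0.34767455 -0.58978303] 362.16870128566404
top [ 0.48097038 -0.00360302  1.19050349] [ 0.08834233  0.0163276  -0.99595635] 392.7059427682806
[0.16790323 0.49702969 0.23058319] [[-9.47395350e-01  3.20065334e-01 -4.83010120e-04]
 [ 3.20065698e-01  9.47394319e-01 -1.39752059e-03]
 [ 1.03031493e-05 -1.47859948e-03 -9.99998907e-01]] 0.08523482823511544 0.0187
```

View pics/top0.png

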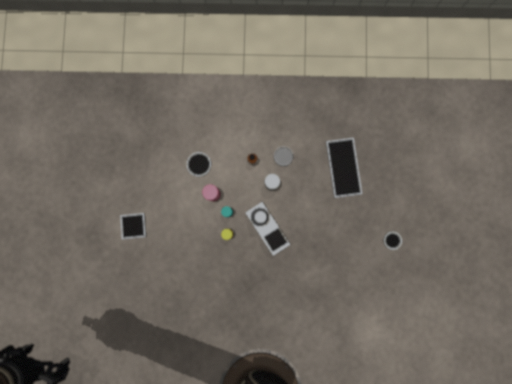

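View pics/scene0.png

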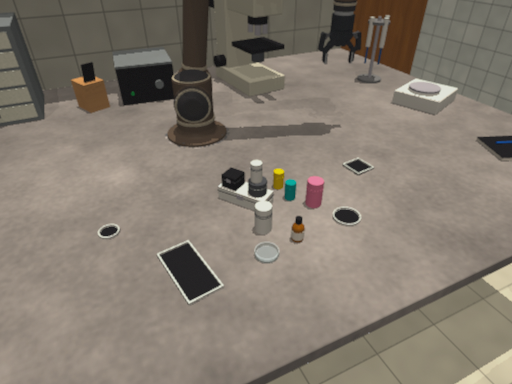

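The top view shows the pile with the box at (268,229), the tin with a white can on it at (260,216), and the case at (275,240). There is a second white can at (273,182) and pink (211,192), turquoise (227,211) and yellow (227,234) ones. Trays are small (393,240), square (133,226), large round (199,164) and long (344,167). The bottle is at (252,159) and the dish at (283,156). Of the two white cans, the one on the tin looks smaller and is the one on the pile. I'll confirm with a crop.

```bash
python3 - <<'E'
from h import *
d=np.load('top0.npz');p,K,R,c=[d[k] for k in'pKRc']
e=np.load('scene0.npz')
a=cv2.resize(p[140:265,185:310],(500,500),interpolation=cv2.INTER_CUBIC)
b=cv2.resize(e['p'][145:270,205:275],(280,500),interpolation=cv2.INTER_CUBIC)
save(np.hstack([a,b]),'crop0')
def W(u,v,z):return plane([u,v],z,K,R,c)[0].round(4)
# trays: white rim threshold
g=cv2.cvtColor(p,cv2.COLOR_RGB2GRAY)
for n,(u,v) in dict(small=(393,240),square=(133,226),large=(199,164),long=(344,167)).items():
    r=50; m=np.zeros_like(g); m[v-r:v+r,u-r:u+r]=(g[v-r:v+r,u-r:u+r]<50)*255
    cs,_=cv2.findContours(m,0,2)
    cs=[k for k in cs if cv2.pointPolygonTest(k,(u,v),False)>=0]
    k=max(cs,key=cv2.contourArea); pts=plane(k[:,0],.004,K,R,c)[:,:2].astype(np.float32)
    rc=cv2.minAreaRect(pts); print(n,rc)
for n,q in dict(can=(260,216,.138),case=(275,240,.082),big=(273,182,.07),pink=(211,192,.07),turq=(227,211,.05),yel=(227,234,.05),bottle=(252,159,.06),dish=(283,156,.01)).items(): print(n,W(*q))
E
```

```text
small ((0.44742101430892944, -0.3852892518043518), (0.0326884463429451, 0.03279375284910202), 89.86344146728516)
square ((0.47113069891929626, 0.39710694551467896), (0.05440438166260719, 0.05490254610776901), 7.192071437835693)
large ((0.6640382409095764, 0.20439091324806213), (0.055670250207185745, 0.052152737975120544), 2.1874582767486572)
long ((0.6650857925415039, -0.2385355830192566), (0.15657055377960205, 0.06691250950098038), 8.906695365905762)
can [0.5068 0.0104 0.138 ]
case [ 0.4422 -0.0327  0.082 ]
big [ 0.6068 -0.0235  0.07  ]
pink [0.5735 0.1536 0.07  ]
turq [0.521  0.1078 0.05  ]
yel [0.4546 0.1055 0.05  ]
bottle [0.6738 0.039  0.06  ]
dish [ 0.6938 -0.0531  0.01  ]
```

View pics/crop0.png

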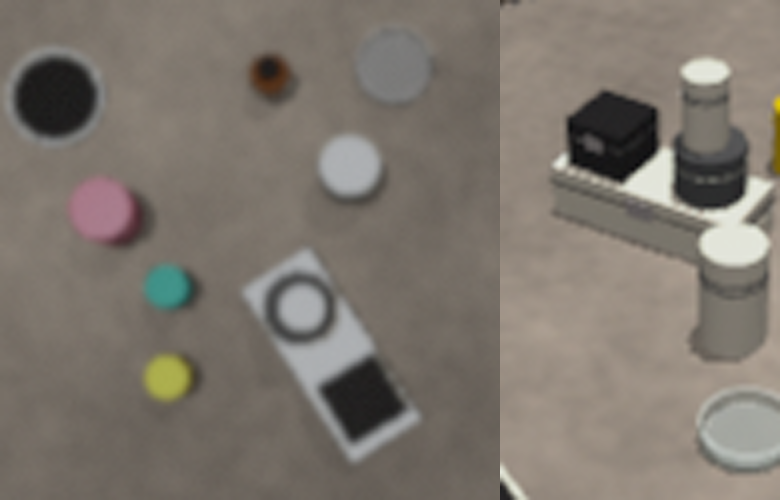

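The crop confirms it. The can on the tin, at crop (300,307), is slimmer than the white one on the bench at crop (350,165), so it is the target. Next I turn the tool to line up with the box and raise it.

```bash
cat >> h.py <<'E'
def to(x,y,z,yaw=None):
    """cm shift in tool axes and turn (rad) so tool y yaw (deg) = yaw; shift valid after the turn"""
    s=robot.get_state();R=np.array(s['ee_rot']);p=np.array(s['tcp_pos'])
    y0=np.degrees(np.arctan2(R[1,1],R[0,1]));t=0
    if yaw is not None: t=np.radians((y0-yaw+90)%180-90)
    dx,dy=np.array([x,y])-p[:2]; a=np.radians(y0)-t
    print('tcp',p.round(4),'yaw',round(y0,1),'turn',round(t,3),'then cm',np.round([100*(dx*-np.sin(a)*-1*-1+dy*np.cos(a)) if 0 else 100*(-dx*np.sin(a)+dy*np.cos(a)),100*(dx*np.cos(a)+dy*np.sin(a)),100*(p[2]-z)],2),'f',np.round(s['force'],1),'w',round(s['width'],4),'g',round(s['gripper_force'],1),'t',round(s['clock'],1))
E
python3 -m pendant '[[[0,0,-0.8],-0.15],[[0,0,-0.8],-0.15],[[0,0,-0.8],-0.15],[[0,0,-0.8],-0.15],[[0,0,-0.8],-0.15],[[0,0,-0.8],-0.15]]'
python3 -c "
from h import *
to(.48,-.01,.28,123)
print(np.array(robot.get_state()['ee_rot']).round(3))"
```

```text
clock: 0.7
tcp_pos: [0.168, 0.4972, 0.2792]
ee_rot: [[-0.836, -0.548, -0.0], [-0.548, 0.836, -0.001], [0.001, -0.001, -1.0]]
force: [0.8, 0.5, 0.0]
width: 0.0858
gripper_force: 0.0
tcp [0.168  0.4972 0.2792] yaw 123.3 turn 0.004 then cm [  1.45 -59.53  -0.08] f [0.8 0.5 0. ] w 0.0858 g 0.0 t 0.7
[[-0.836 -0.548 -0.   ]
 [-0.548  0.836 -0.001]
 [ 0.001 -0.001 -1.   ]]
```

```bash
python3 -m pendant '[[[0.2,-4.5,0],0],[[0.2,-4.5,0],0],[[0.2,-4.5,0],0],[[0.2,-4.5,0],0],[[0.2,-4.5,0],0],[[0.2,-4.5,0],0],[[0.2,-4.5,0],0],[[0,-4.5,0],0]]' >/dev/null
python3 -m pendant '[[[0,-4.5,0],0],[[0,-4.5,0],0],[[0,-4.5,0],0],[[0,-4.5,0],0],[[0,-3.5,0],0],[[0,-2,0],0],[[0,0,0],0],[[0,0,0],0]]' >/dev/null
python3 - <<'E'
from h import *
to(.48,-.01,.28,123)
p,K,R,c=cam('wrist');save(p,'w1');np.savez('w1.npz',p=p,K=K,R=R,c=c);print(c,R[:,2])
print('can pred',proj([.507,.010,.138],K,R,c),proj([.442,-.033,.082],K,R,c))
E
```

```text
tcp [ 0.4792 -0.0099  0.2788] yaw 122.8 turn -0.003 then cm [-0.07 -0.05 -0.12] f [-0.4 -0.6 -0. ] w 0.0853 g 0.0 t 2.3
[ 0.42311125 -0.04613824  0.42013816] [ 0.22028719  0.14446056 -0.96467855]
can pred [[257.85693838 209.38314952]] [[256.76656348 122.95699846]]
```

View pics/w1.png

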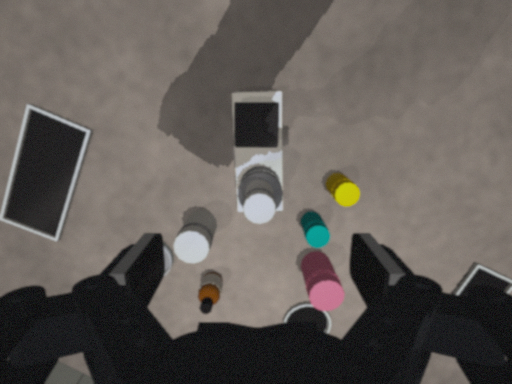

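Wrist view: can top at about (260,207), case top at about (257,125) and box spanning (233–283, 92–212), nicely aligned with the tool. Now I measure each one.

```bash
python3 - <<'E'
from h import *
d=np.load('w1.npz');p,K,R,c=[d[k] for k in'pKRc']
g=cv2.cvtColor(p,cv2.COLOR_RGB2GRAY).astype(int)
print(g[207,236:286:2]);print(g[185:226:2,260]);print(g[190,232:290:2])
print(g[125,226:292:2]);print(g[88:160:2,257])
def blob(m,u,v):
    k=max([k for k in cv2.findContours(m.astype(np.uint8),0,1)[0] if cv2.pointPolygonTest(k,(u,v),False)>=0],key=cv2.contourArea);return k
k=blob(g>170,260,207);(u,v),r=cv2.minEnclosingCircle(k);q=plane(k[:,0],.138,K,R,c);print('can',cv2.minEnclosingCircle(q[:,:2].astype(np.float32)),cv2.boundingRect(k))
k=blob(g<45,257,125);q=plane(k[:,0],.082,K,R,c);print('case',cv2.minAreaRect(q[:,:2].astype(np.float32)),cv2.boundingRect(k))
E
```

```text
[146 192 201 174 190 201 198 200 201 203 201 201 202 201 202 199 201 201
 201 180 124 171 195 179 138]
[ 90  88  74  89 140 200 201 201 201 202 202 202 201 200 202 201 199 200
 198 182 144]
[140 140 162 134  94  82  80  91  87  83  76  81  83  86  85  79  73  76
  76  85  88  78  77  77  82 115 124 124 129]
[ 87  84  87  96  84  37  27  30  33  28  21  26  29  27  33  31  30  33
  23  33  28  35  46  47  43  49 126 189 136 101 101 108 114]
[ 73  76 125 149 143 132 130  82  36  29  30  28  23  34  24  33  37  33
  28  34  34  27  35  32  27  33  30  28  32  63 132 147 147 169 196 196]
can ((0.5027029514312744, 0.009117950685322285), 0.02206379547715187) (237, 194, 46, 30)
case ((0.4439719021320343, -0.033312395215034485), (0.04426969215273857, 0.04443966597318649), 32.80794143676758) (235, 103, 42, 43)
```

```bash
python3 -c "
from h import *
d=np.load('w1.npz');p,K,R,c=[d[k] for k in'pKRc']
q=plane([260,208.5],.138,K,R,c)[0];print(q)
to(q[0],q[1],.096)"
```

```text
[0.50512905 0.01124512 0.138     ]
tcp [ 0.479  -0.0094  0.2791] yaw 122.9 turn 0 then cm [-3.32  0.32 18.31] f [-0.7 -0.4 -0.3] w 0.0859 g 0.0 t 2.4
```

```bash
python3 -m pendant '[[[-3.3,0.3,0],0],[[0,0,4],0],[[0,0,4],0],[[0,0,4],0],[[0,0,2.5],0],[[0,0,2],0],[[0,0,1.8],0],[[0,0,0],0]]' >/dev/null
python3 - <<'E'
from h import *
to(.505,.011,.096)
p,K,R,c=cam('wrist');save(p,'w2')
E
```

```text
tcp [0.5032 0.0118 0.0942] yaw 123.0 turn 0 then cm [-0.11 -0.16 -0.18] f [-0.4 -0.1 -0.2] w 0.0854 g 0.0 t 3.1
```

View pics/w2.png

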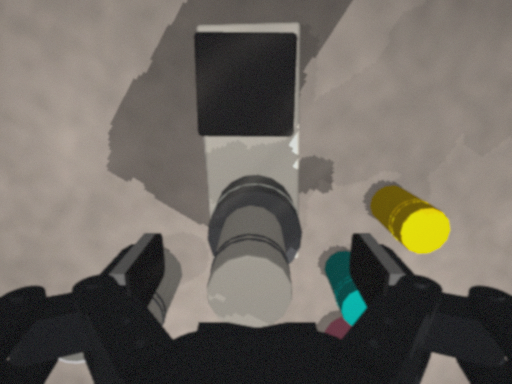

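The can is between the fingers but a few mm left of the midline: top at about (251,285), fingers centred at about column 258. I'll compute the correction.

```bash
python3 - <<'E'
from h import *
p,K,R,c=cam('wrist');np.savez('w2.npz',p=p,K=K,R=R,c=c)
g=cv2.cvtColor(p,cv2.COLOR_RGB2GRAY).astype(int)
print(g[285,200:300:3]);print(g[295,200:300:3]);print(g[240:328:3,251])
s=robot.get_state();print(proj(np.array(s['tcp_pos']),K,R,c),proj(np.array(s['tcp_pos'])+[0,0,.044],K,R,c))
for v in(275,285): q=plane([250.5,v],.138,K,R,c)[0];to(q[0],q[1],.096);print(q)
m=(g<60);m[:, :190]=0;m[:,305:]=0;m[138:]=0
k=max(cv2.findContours(m.astype(np.uint8),0,1)[0],key=cv2.contourArea);print(cv2.boundingRect(k),cv2.minAreaRect(plane(k[:,0],.082,K,R,c)[:,:2].astype(np.float32)))
E
```

```text
[167 167 167 153 149 147 147 150 149 148 149 150 147 150 150 151 152 150
 149 149 153 150 151 149 150 150 150 151 147 149 147 147 159 154]
[166 164 163 160 162 168 165 158 165 156 146 144 149 151 150 146 150 150
 146 149 151 148 147 148 149 149 147 151 149 149 148 152 160 162]
[101 102 100 103 137 152 151 151 150 151 151 149 152 150 149 150 148 148
 147 148 147 149 148 151 164 165 164 165 161  76]
[[254.89902622 242.33392377]] [[254.49731291 296.59457779]]
tcp [0.5051 0.0115 0.0968] yaw 123.0 turn 0 then cm [ 0.69 -0.14  0.08] f [0.1 0.6 0.1] w 0.085 g 0.0 t 3.2
[0.50009268 0.00648822 0.138     ]
tcp [0.5051 0.0115 0.0968] yaw 123.0 turn 0 then cm [ 0.29 -0.15  0.08] f [0.1 0.6 0.1] w 0.085 g 0.0 t 3.2
[0.50352759 0.00869061 0.138     ]
(196, 32, 101, 102) ((0.44450581073760986, -0.03254466876387596), (0.04570639133453369, 0.04637662321329117), 32.954010009765625)
```

```bash
python3 -m pendant '[[[0.4,-0.15,0],0],[[0,0,0],0]]' >/dev/null
python3 -m pendant '[[[0,0,0],0],[[0,0,0],0],[[0,0,0],0],[[0,0,0],0],[[0,0,0],0],[[0,0,0],0],[[0,0,0],0],[[0,0,0],0]]' 0
python3 -m pendant '[[[0,0,-0.5],0],[[0,0,-1],0],[[0,0,-2],0],[[0,0,-3],0],[[0,0,-3],0],[[0,0,-2],0],[[0,0,-1],0],[[0,0,0],0]]'
python3 - <<'E'
from h import *
to(.4474,-.3853,.2)
p,K,R,c=cam('wrist');save(p,'w3')
np.savez('w3.npz',p=p,K=K,R=R,c=c)
E
```

```text
clock: 4.25
tcp_pos: [0.5031, 0.0073, 0.0965]
ee_rot: [[-0.84, -0.543, 0.0], [-0.543, 0.84, 0.0], [-0.0, -0.0, -1.0]]
force: [-1.2, 1.1, 4.4]
width: 0.0311
gripper_force: 59.2
clock: 5.05
tcp_pos: [0.5037, 0.0071, 0.2227]
ee_rot: [[-0.84, -0.543, 0.002], [-0.543, 0.84, -0.0], [-0.002, -0.001, -1.0]]
force: [-0.1, -1.2, -1.1]
width: 0.031
gripper_force: 59.3
tcp [0.5037 0.0071 0.2227] yaw 122.9 turn 0 then cm [ 26.04 -29.89   2.27] f [-0.1 -1.2 -1.1] w 0.031 g 59.3 t 5.0
```

View pics/w3.png

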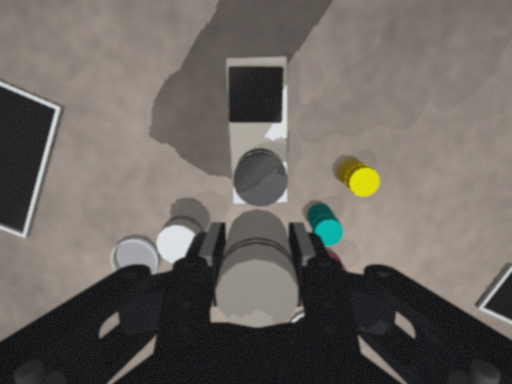

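Can held (width 31 mm). The tin stands alone at (261,178). I carry the can to just short of the small tray.

```bash
python3 -m pendant '[[[1.5,-2.5,0],0],[[2.4,-4,0],0],[[2.4,-4,0],0],[[2.4,-4,0],0],[[2.4,-4,0],0],[[2.4,-4,0],0],[[2.4,-4,0],0],[[2.1,-3.4,0],0]]' >/dev/null
python3 -m pendant '[[[0,0,2],0],[[0,0,2],0],[[0,0,0],0],[[0,0,0],0]]' >/dev/null
python3 - <<'E'
from h import *
d=np.load('w3.npz');p,K,R,c=[d[k] for k in'pKRc']
g=cv2.cvtColor(p,cv2.COLOR_RGB2GRAY).astype(int)
def blob(m,u,v):
    return max([k for k in cv2.findContours(m.astype(np.uint8),0,1)[0] if cv2.pointPolygonTest(k,(u,v),False)>=0],key=cv2.contourArea)
print('tin rows',g[140:212:3,261],'cols',g[180,225:300:3])
to(.4474,-.3853,.2)
p,K,R,c=cam('wrist');save(p,'w4');np.savez('w4.npz',p=p,K=K,R=R,c=c)
uv=proj([.4474,-.3853,.003],K,R,c)[0];print(uv)
g=cv2.cvtColor(p,cv2.COLOR_RGB2GRAY).astype(int);u,v=uv.astype(int)
try:
  k=blob(g<60,float(u),float(v));print(cv2.boundingRect(k),cv2.minEnclosingCircle(plane(k[:,0],.003,K,R,c)[:,:2].astype(np.float32)),cv2.minAreaRect(plane(k[:,0],.003,K,R,c)[:,:2].astype(np.float32)))
except Exception as e: print(e)
E
```

```text
tin rows [167 158 145  64  68  71  74  81  83  84  82  84  84  86  93  93  93  93
  92  92  89  87 127 140] cols [155 158 145  86  72  72  77  80  80  83  79  80  87  93  95  96  95  94
  94  95  95 132 146 148 152]
tcp [ 0.5136 -0.3412  0.1801] yaw 122.9 turn 0 then cm [ 7.95 -0.11 -1.99] f [ 0.2 -0.4 -0.1] w 0.0308 g 59.7 t 6.3
[254.59615918  87.15009044]
(234, 67, 42, 44) ((0.44888362288475037, -0.38423264026641846), 0.020728180184960365) ((0.44879525899887085, -0.38448572158813477), (0.04026499018073082, 0.04027135670185089), 32.8919563293457)
```

View pics/w4.png

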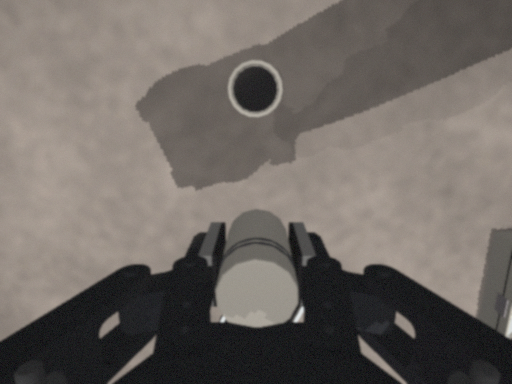

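The tray is at (255,88) and the can hangs upright with its base edge at about row 210. I check the can's offset in the hand.

```bash
python3 - <<'E'
from h import *
d=np.load('w4.npz');p,K,R,c=[d[k] for k in'pKRc']
s=robot.get_state();t=np.array(s['tcp_pos']);X=np.array(s['ee_rot'])[:,0]
g=cv2.cvtColor(p,cv2.COLOR_RGB2GRAY).astype(int);print(g[200:225,257])
print(proj(t+X*.016-[0,0,.0145],K,R,c),proj(t+X*.012-[0,0,.0145],K,R,c))
to(.449,-.3845,.0185)
E
```

```text
[147 147 148 151 147 147 149 147 139 119 104 101 101 103 102 101 102 105
 101 105 101 103 103 100 103]
[[255.28488774 201.76816167]] [[255.29995261 208.97779167]]
tcp [ 0.5141 -0.3413  0.1813] yaw 122.9 turn 0 then cm [ 7.81 -0.09 16.28] f [-1.   0.9 -0.5] w 0.0307 g 59.7 t 6.3
```

```bash
python3 -m pendant '[[[4,0,0],0],[[4.1,0,0],0],[[0,0,4],0],[[0,0,4],0],[[0,0,3.5],0],[[0,0,2],0],[[0,0,1],0],[[0,0,0.8],0]]' >/dev/null
python3 -m pendant '[[[0,0,0.5],0],[[0,0,0.2],0],[[0,0,0],0],[[0,0,0],0]]'
python3 -c "
from h import *
to(.449,-.3845,.0175)"
```

```text
clock: 7.55
tcp_pos: [0.4467, -0.386, 0.0221]
ee_rot: [[-0.84, -0.543, 0.001], [-0.543, 0.84, -0.001], [-0.0, -0.001, -1.0]]
force: [-0.9, -0.1, -0.5]
width: 0.0309
gripper_force: 59.7
tcp [ 0.4467 -0.386   0.0221] yaw 122.9 turn 0 then cm [-0.27 -0.    0.46] f [-0.9 -0.1 -0.5] w 0.0309 g 59.7 t 7.5
```

```bash
python3 -m pendant '[[[0,0,0.1],0],[[0,0,0.1],0],[[0,0,0.1],0],[[0,0,0],0]]' | egrep 'tcp_pos|force'
python3 -m pendant '[[[0,0,0.1],0],[[0,0,0],0],[[0,0,0],0]]'| egrep 'tcp_pos|force'
```

```text
tcp_pos: [0.4462, -0.3855, 0.0181]
force: [0.4, 0.2, 0.1]
gripper_force: 59.7
tcp_pos: [0.4463, -0.3857, 0.0176]
force: [-1.1, 0.3, 2.5]
gripper_force: 59.8
```

```bash
python3 -m pendant '[[[0,0,0.05],0],[[0,0,0],0],[[0,0,0],0]]'| egrep 'tcp_pos|force'

```

```text
tcp_pos: [0.4463, -0.3857, 0.0175]
force: [-2.0, 1.1, 5.7]
gripper_force: 59.8
```

```bash
python3 -m pendant '[[[0,0,0],0],[[0,0,0],0],[[0,0,0],0],[[0,0,0],0],[[0,0,0],0]]' 0.6 | egrep 'width|^force'
python3 -m pendant '[[[0,0,-1],0],[[0,0,-2],0],[[0,0,-4],0],[[0,0,-4],0],[[0,0,-4],0],[[-4,0,-3],0],[[-4,0,0],0],[[0,0,0],0]]' 1 | egrep 'tcp_pos|^force'
python3 - <<'E'
from h import *
p,K,R,c=cam('wrist');save(p[0:200,130:380],'w5')
g=cv2.cvtColor(p,cv2.COLOR_RGB2GRAY).astype(int);print(proj([[.449,-.3845,.003],[.449,-.3845,.059]],K,R,c))
d=np.load('w3.npz');p,K,R,c=[d[k] for k in'pKRc']
t=plane([260.5,177],.082,K,R,c)[0];print(t);to(t[0],t[1],.2,123)
E
```

```text
force: [0.0, 0.3, 0.1]
width: 0.0514
tcp_pos: [0.517, -0.3404, 0.1986]
force: [0.3, -1.1, -1.1]
[[256.93494934  85.64902615]
 [256.86841379  82.84760295]]
[0.50379672 0.0116721  0.082     ]
tcp [ 0.5151 -0.3411  0.1977] yaw 123.1 turn 0.001 then cm [-18.27  30.2   -0.23] f [-0.3 -0.5  0.4] w 0.0855 g 0.0 t 9.9
```

View pics/w5.png

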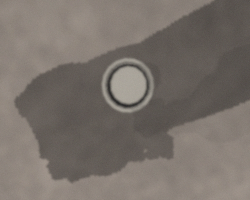

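The can stands in the small tray with the black floor visible all round it. Next is the tin.

```bash
python3 -m pendant '[[[-2.5,4.1,0],0],[[-2.5,4.1,0],0],[[-2.5,4.1,0],0],[[-2.5,4.1,0],0],[[-2.5,4.1,0],0],[[-2.5,4.1,0],0],[[-2.5,4.1,0],0],[[-0.8,1.5,0],0]]' >/dev/null
python3 -m pendant '[[[0,0,4],0],[[0,0,3],0],[[0,0,2],0],[[0,0,0],0],[[0,0,0],0]]' >/dev/null
python3 - <<'E'
from h import *
to(.504,.0117,.052,123)
p,K,R,c=cam('wrist');save(p,'w6');np.savez('w6.npz',p=p,K=K,R=R,c=c)
print(proj([.504,.0117,.082],K,R,c))
E
```

```text
tcp [0.5026 0.0102 0.1072] yaw 122.9 turn -0.002 then cm [-0.2   0.05  5.52] f [ 0.4 -0.1  1. ] w 0.0857 g 0.0 t 11.2
[[257.06174223 224.32091751]]
```

View pics/w6.png

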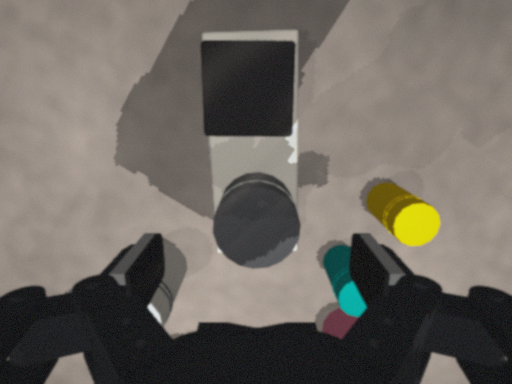

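The tin top is centred at (257,224), as predicted. I lower and grip.

```bash
python3 -m pendant '[[[-0.2,0,2],0],[[0,0,1.5],0],[[0,0,1],0],[[0,0,0.8],0],[[0,0,0.2],0],[[0,0,0],0]]' | egrep 'tcp_pos|^force'
python3 -m pendant '[[[0,0,0],0],[[0,0,0],0],[[0,0,0],0],[[0,0,0],0],[[0,0,0],0],[[0,0,0],0],[[0,0,0],0]]' 0 | egrep 'tcp_pos|orce|wid'
python3 -m pendant '[[[0,0,-0.5],0],[[0,0,-1],0],[[0,0,-2],0],[[0,0,-3],0],[[0,0,-4],0],[[0,0,-3],0],[[0,0,-1],0],[[0,0,0],0]]'| egrep 'tcp_pos|orce|wid'
python3 - <<'E'
from h import *
to(.664,.2044,.2)
p,K,R,c=cam('wrist');save(p,'w7');np.savez('w7.npz',p=p,K=K,R=R,c=c)
E
```

```text
tcp_pos: [0.5049, 0.0118, 0.0521]
force: [-1.0, 0.1, -0.5]
tcp_pos: [0.5054, 0.0118, 0.0527]
force: [-0.5, -0.7, 6.0]
width: 0.0505
gripper_force: 62.4
tcp_pos: [0.5055, 0.0119, 0.1981]
force: [0.1, 0.6, -0.6]
width: 0.0505
gripper_force: 62.6
tcp [0.5055 0.0119 0.1981] yaw 122.9 turn 0 then cm [-23.76   7.55  -0.19] f [ 0.1  0.6 -0.6] w 0.0505 g 62.6 t 13.3
```

View pics/w7.png

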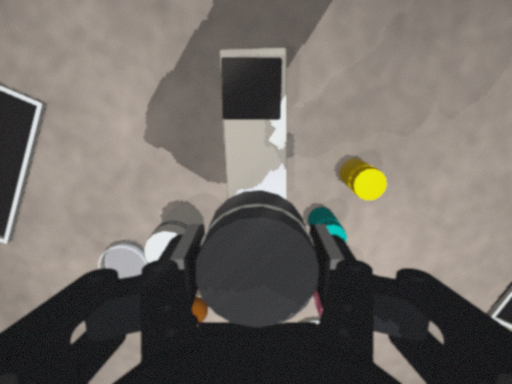

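Tin held at 50.5 mm. I check the large tray's position against the partial view in w1, then carry the tin over.

```bash
python3 -m pendant '[[[-2,0.6,0],0],[[-4,1.3,0],0],[[-4,1.3,0],0],[[-4,1.3,0],0],[[-4,1.3,0],0],[[-3,0.9,0],0],[[-2,0.6,0],0],[[0,0,0],0]]' | egrep 'tcp_pos|^force'
python3 - <<'E'
from h import *
to(.664,.2044,.03)
d=np.load('w1.npz');p,K,R,c=[d[k] for k in'pKRc']
a=np.linspace(0,2*np.pi,60)
q=proj(np.c_[.664+.038*np.cos(a),.2044+.038*np.sin(a),0*a+.008],K,R,c);print(q.min(0),q.max(0))
g=cv2.cvtColor(p,cv2.COLOR_RGB2GRAY).astype(int);print(g[316,276:292]);print(g[316,322:340]);print(g[296:312,300])
print(q[np.abs(q[:,0]-300).argsort()[:2]])
s=robot.get_state();print(np.round(s['joint_pos'],2))
p,K,R,c=cam('top');save(cv2.resize(p[120:210,150:300],(750,450)),'t2')
E
```

```text
tcp_pos: [0.6584, 0.2001, 0.1923]
force: [-0.0, 0.7, -2.8]
tcp [0.6584 0.2001 0.1923] yaw 123.0 turn 0 then cm [-0.7   0.05 16.23] f [-0.   0.7 -2.8] w 0.0503 g 62.6 t 14.2
[282.93754691 303.27413601] [331.41756967 344.31266664]
[144 142 142 142 142 141 138 123 112 126 154 166 142 101  61  38]
[ 26  37  49  85 129 166 176 159 139 132 137 138 141 142 142 140 140 143]
[138 138 142 143 138 128 105  88 107 141 165 146  97  50  32  29]
[[300.09952517 304.4535051 ]
 [300.23080035 343.70835519]]
[ 0.29  0.45  0.31  1.43  0.   -0.28]
```

View pics/t2.png

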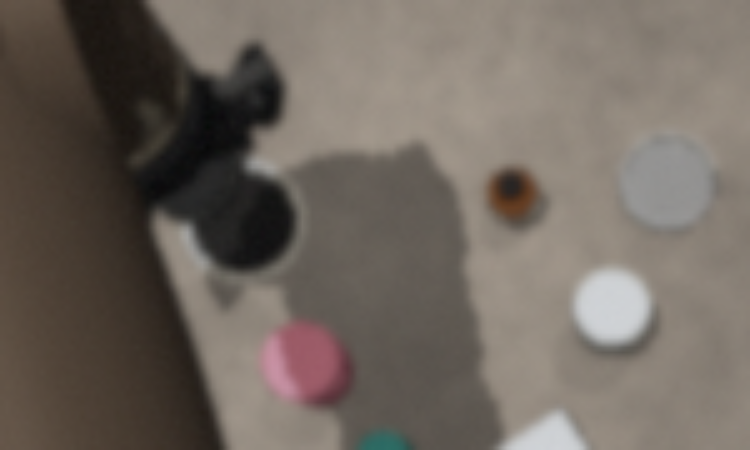

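The view shows the tin over the tray, with the pink can and the bottle clear of it. I check the tin's offset in the hand from w7.

```bash
python3 - <<'E'
from h import *
d=np.load('w7.npz');p,K,R,c=[d[k] for k in'pKRc']
t=np.array([.5055,.0119,.1981]);a=np.radians(122.9);X=np.array([-np.sin(a),np.cos(a),0]);Y=np.array([np.cos(a),np.sin(a),0])
for dx in(-.004,0,.004):
  A=np.linspace(0,6.28,60)[:,None];q=proj(t+X*dx+[0,0,.0293]+.026*(X*np.cos(A)+Y*np.sin(A)),K,R,c);print(dx,q.min(0),q.max(0))
g=cv2.cvtColor(p,cv2.COLOR_RGB2GRAY).astype(int);print(g[308:330:2,230],g[200:225:2,257],g[250,190:210:2],g[250,306:330:2])
to(.664,.2045,.03)
E
```

```text
-0.004 [192.21793253 221.09237786] [319.71857456 333.70517542]
0 [191.66329018 211.33506521] [320.25044817 325.87285789]
0.004 [191.09911529 201.40092704] [320.79146623 317.91354982]
[61 61 61 60 61 64 64 56 28 26 30] [ 49  55 106  92  46  45  44  45  45  57  62  59  62] [31 27 25 26 30 42 56 60 58 59] [56 58 59 53 42 34 18 26 20 29 57 78]
tcp [0.6577 0.1988 0.193 ] yaw 123.0 turn 0 then cm [-0.84  0.13 16.3 ] f [-0.2 -0.3 -2.6] w 0.0508 g 62.6 t 14.2
```

```bash
python3 -m pendant '[[[-0.6,0.1,3],0],[[0,0,4],0],[[0,0,4],0],[[0,0,2.5],0],[[0,0,1.6],0],[[0,0,0.8],0],[[0,0,0.4],0],[[0,0,0],0]]' | egrep 'tcp_pos|^force'
python3 -m pendant '[[[0,0,0.4],0],[[0,0,0.3],0],[[0,0,0.2],0],[[0,0,0],0],[[0,0,0],0]]' | egrep 'tcp_pos|^force'
```

```text
tcp_pos: [0.6624, 0.2017, 0.0338]
force: [-0.6, -0.1, -1.8]
tcp_pos: [0.6627, 0.2023, 0.0249]
force: [0.8, -0.8, -1.2]
```

```bash
python3 -m pendant '[[[0,0,0.4],0],[[0,0,0.3],0],[[0,0,0.2],0],[[0,0,0.1],0],[[0,0,0],0],[[0,0,0],0]]' | egrep 'tcp_pos|^force'
python3 -m pendant '[[[0,0,0.1],0],[[0,0,0],0],[[0,0,0],0]]' | egrep 'tcp_pos|^force'
```

```text
tcp_pos: [0.6627, 0.2022, 0.0148]
force: [0.6, -0.8, -2.3]
tcp_pos: [0.6627, 0.2022, 0.0139]
force: [-0.1, -0.0, -1.7]
```

```bash
python3 -m pendant '[[[0,0,0.07],0],[[0,0,0],0],[[0,0,0],0]]' | egrep 'tcp_pos|^force'
python3 -m pendant '[[[0,0,0.05],0],[[0,0,0],0],[[0,0,0],0]]' | egrep 'tcp_pos|^force'
```

```text
tcp_pos: [0.6627, 0.2022, 0.0138]
force: [-3.2, -0.8, 6.0]
tcp_pos: [0.6627, 0.2023, 0.0138]
force: [-3.9, -0.8, 7.7]
```

```bash
python3 -m pendant '[[[0,0,0],0],[[0,0,0],0],[[0,0,0],0],[[0,0,0],0],[[0,0,0],0]]' 0.78 | egrep 'width|^force'
python3 -m pendant '[[[0,0,-1],0],[[0,0,-2],0],[[0,0,-4],0],[[0,0,-4],0],[[0,0,-4],0],[[0,0,-2],0],[[0,0,0],0]]' 1 | egrep 'tcp_pos|^force'
python3 -c "
from h import *
to(.4445,-.0325,.12,123)"
```

```text
force: [0.1, -0.3, -0.2]
width: 0.0665
tcp_pos: [0.6644, 0.2027, 0.188]
force: [-0.2, -0.5, -0.6]
tcp [0.6644 0.2027 0.188 ] yaw 122.9 turn -0.002 then cm [31.25 -7.75  6.8 ] f [-0.2 -0.5 -0.6] w 0.0855 g 0.0 t 18.2
```

```bash
python3 -m pendant '[[[4,-1,0],0],[[4,-1,0],0],[[4,-1,0],0],[[4,-1,0],0],[[4,-1,0],0],[[4,-1,0],0],[[4,-1,0],0],[[3.2,-0.8,0],0]]' >/dev/null
python3 -m pendant '[[[0,0,4],0],[[0,0,2.5],0],[[0,0,0],0],[[0,0,0],0]]' >/dev/null
python3 - <<'E'
from h import *
to(.4445,-.0325,.052,123)
p,K,R,c=cam('wrist');np.savez('w8.npz',p=p,K=K,R=R,c=c)
t,_,_,_=cam('top')
print(proj([.4445,-.0325,.082],K,R,c))
save(np.hstack([p[:,100:420],cv2.resize(t[130:226,130:230],(400,384))]),'w8')
E
```

```text
tcp [ 0.4425 -0.0327  0.1175] yaw 122.9 turn -0.002 then cm [-0.17 -0.09  6.55] f [0.4 0.6 1.2] w 0.0852 g 0.0 t 19.4
[[254.68379873 217.45703721]]
```

View pics/w8.png

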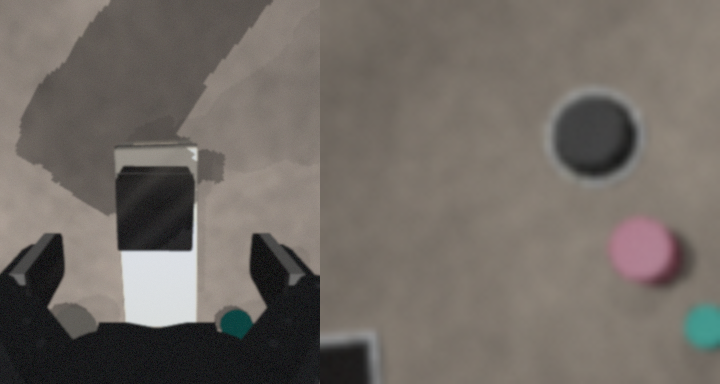

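The tin sits centred in its tray. The case top in the wrist view is centred at full-image (255,212), close to the prediction and square to the fingers. I lower and grip.

```bash
python3 -m pendant '[[[0.1,-0.1,2.5],0],[[0,0,2],0],[[0,0,1],0],[[0,0,0.7],0],[[0,0,0.3],0],[[0,0,0],0]]' | egrep 'tcp_pos|^force'
python3 -m pendant '[[[0,0,0],0],[[0,0,0],0],[[0,0,0],0],[[0,0,0],0],[[0,0,0],0],[[0,0,0],0],[[0,0,0],0]]' 0 | egrep 'tcp_pos|orce|wid'
python3 -m pendant '[[[0,0,-0.5],0],[[0,0,-1],0],[[0,0,-2],0],[[0,0,-3],0],[[0,0,-4],0],[[0,0,-3],0],[[0,0,-1],0],[[0,0,0],0]]'| egrep 'tcp_pos|orce|wid'
python3 - <<'E'
from h import *
to(.4711,.3971,.2)
d=np.load('top0.npz');p,K,R,c=[d[k] for k in'pKRc']
# square and long tray outer rims, angle
g=cv2.cvtColor(p,cv2.COLOR_RGB2GRAY)
for u,v,r in((133,226,20),(344,167,38)):
    m=np.zeros_like(g);m[v-r:v+r,u-r:u+r]=(g[v-r:v+r,u-r:u+r]<60)
    k=max(cv2.findContours(m,0,1)[0],key=cv2.contourArea)
    print(cv2.boxPoints(cv2.minAreaRect(plane(k[:,0],.005,K,R,c)[:,:2].astype(np.float32))).round(3).tolist())
E
```

```text
tcp_pos: [0.4431, -0.0341, 0.053]
force: [0.3, -0.1, 0.5]
tcp_pos: [0.4433, -0.0341, 0.0534]
force: [-1.6, 0.5, 6.0]
width: 0.0471
gripper_force: 63.0
tcp_pos: [0.4436, -0.0342, 0.1989]
force: [0.3, -0.5, -1.7]
width: 0.0473
gripper_force: 62.2
tcp [ 0.4436 -0.0342  0.1989] yaw 122.9 turn 0 then cm [-25.74  34.72  -0.11] f [ 0.3 -0.5 -1.7] w 0.0473 g 62.2 t 21.6
[[0.4390000104904175, 0.42100000381469727], [0.44699999690055847, 0.36500000953674316], [0.5019999742507935, 0.37299999594688416], [0.4950000047683716, 0.42800000309944153]]
[[0.5809999704360962, -0.21699999272823334], [0.5920000076293945, -0.2849999964237213], [0.7480000257492065, -0.25999999046325684], [0.7369999885559082, -0.19200000166893005]]
```

Case held. I turn 25° to match the square tray and carry the case to just beyond it for a look.

```bash
python3 -m pendant '[[[0,0,0],0.145],[[0,0,0],0.145],[[0,0,0],0.145],[[0,0,0],0]]' | egrep 'tcp_pos|^force'
python3 -c "
from h import *
to(.56,.41,.2,98)"
```

```text
tcp_pos: [0.4418, -0.0341, 0.1956]
force: [0.2, -0.8, -2.0]
tcp [ 0.4418 -0.0341  0.1956] yaw 98.0 turn -0.001 then cm [-17.89  42.33  -0.44] f [ 0.2 -0.8 -2. ] w 0.0468 g 62.0 t 22.1
```

```bash
python3 -m pendant '[[[-1,2.5,0],0],[[-1.7,4,0],0],[[-1.7,4,0],0],[[-1.7,4,0],0],[[-1.7,4,0],0],[[-1.7,4,0],0],[[-1.7,4,0],0],[[-1.7,4,0],0]]' >/dev/null
python3 -m pendant '[[[-1.7,4,0],0],[[-1.7,4,0],0],[[-1.3,2.5,0],0],[[-0.9,1.3,0],0],[[0,0,0],0],[[0,0,0],0]]' | egrep 'tcp_pos|^force'
python3 - <<'E'
from h import *
s=robot.get_state()
p,K,R,c=cam('wrist');save(p,'w9');np.savez('w9.npz',p=p,K=K,R=R,c=c,t=s['tcp_pos'],E=s['ee_rot'])
uv=proj([.471,.397,.003],K,R,c)[0];print(uv)
g=cv2.cvtColor(p,cv2.COLOR_RGB2GRAY).astype(int)
k=[k for k in cv2.findContours((g<65).astype(np.uint8),0,1)[0] if cv2.pointPolygonTest(k,tuple(map(float,uv)),False)>=0]
for k in k: print(cv2.boundingRect(k),cv2.minAreaRect(plane(k[:,0],.003,K,R,c)[:,:2].astype(np.float32)))
to(.4711,.3971,.03)
E
```

```text
tcp_pos: [0.5668, 0.41, 0.1958]
force: [-0.4, -0.6, -2.3]
[257.17240202  70.54023432]
(228, 41, 60, 62) ((0.48323115706443787, 0.409563273191452), (0.04270520433783531, 0.08188439160585403), 47.759525299072266)
tcp [0.5669 0.4096 0.1965] yaw 98.0 turn 0 then cm [ 9.66  0.11 16.65] f [ 0.7 -0.5 -1.4] w 0.0471 g 62.3 t 23.5
```

View pics/w9.png

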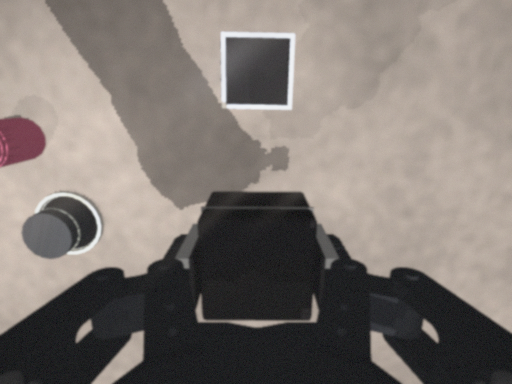

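The square tray is at (258,71), nearly square to the tool, and the case's lower far edge is at row 192. I refine from the rim and the case edge.

```bash
python3 - <<'E'
from h import *
d=np.load('w9.npz');p,K,R,c,t,E=[d[k] for k in'pKRctE']
g=cv2.cvtColor(p,cv2.COLOR_RGB2GRAY)
m=np.zeros_like(g);m[20:120,205:310]=g[20:120,205:310]>185
k=max(cv2.findContours(m,0,1)[0],key=cv2.contourArea)
print(cv2.boundingRect(k));r=cv2.minAreaRect(plane(k[:,0],.008,K,R,c)[:,:2].astype(np.float32));print(r)
q=plane([258,192],t[2]-.0114,K,R,c)[0]-t;print('far base edge in tool xy mm',q@E[:,0]*1e3,q@E[:,1]*1e3)
to(r[0][0],r[0][1],.03)
E
```

```text
(214, 31, 83, 88)
((0.47716835141181946, 0.39493051171302795), (0.08256156742572784, 0.08120572566986084), 6.9589996337890625)
far base edge in tool xy mm 21.62606668721945 0.8571279577187371
tcp [0.5669 0.4096 0.1965] yaw 98.0 turn 0 then cm [ 9.09 -0.19 16.65] f [ 0.7 -0.5 -1.4] w 0.0471 g 62.3 t 23.5
```

```bash
python3 - <<'E'
from h import *
d=np.load('w9.npz');p,K,R,c=[d[k] for k in'pKRc']
g=cv2.cvtColor(p,cv2.COLOR_RGB2GRAY)
m=np.zeros_like(g);m[20:120,205:310]=g[20:120,205:310]<110
m=cv2.morphologyEx(m,cv2.MORPH_OPEN,np.ones((5,5)))
n,l=cv2.connectedComponents(m);k=cv2.findContours((l==l[70,258]).astype(np.uint8),0,1)[0][0]
print(cv2.boundingRect(k));r=cv2.minAreaRect(plane(k[:,0],.005,K,R,c)[:,:2].astype(np.float32));print(r)
to(r[0][0],r[0][1],.03)
E
```

```text
(227, 38, 62, 66)
((0.4722551703453064, 0.39719298481941223), (0.061838168650865555, 0.061144858598709106), 6.876832485198975)
tcp [0.5669 0.4096 0.1965] yaw 98.0 turn 0 then cm [ 9.54  0.1  16.65] f [ 0.7 -0.5 -1.4] w 0.0471 g 62.3 t 23.5
```

```bash
python3 -m pendant '[[[4,0,0],0.02],[[4,0,0],0],[[1.8,0,2],0],[[0,0,4],0],[[0,0,4],0],[[0,0,3],0],[[0,0,1.5],0],[[0,0,0.8],0]]' >/dev/null
python3 -m pendant '[[[0,0,0.8],0],[[0,0,0.4],0],[[0,0,0],0],[[0,0,0],0]]' | egrep 'tcp_pos|^force'
python3 -c "
from h import *
to(.4722-.0024,.3972,.0144,97)"
```

```text
tcp_pos: [0.4705, 0.3983, 0.0334]
force: [0.9, -0.3, -1.6]
tcp [0.4705 0.3983 0.0334] yaw 96.8 turn -0.003 then cm [ 0.09 -0.1   1.9 ] f [ 0.9 -0.3 -1.6] w 0.0472 g 62.4 t 24.7
```

```bash
python3 -m pendant '[[[0.1,-0.1,0.6],0],[[0,0,0.5],0],[[0,0,0.4],0],[[0,0,0.2],0],[[0,0,0],0],[[0,0,0],0]]' | egrep 'tcp_pos|^force'
python3 -m pendant '[[[0,0,0.1],0],[[0,0,0],0],[[0,0,0],0]]' | egrep 'tcp_pos|^force'
python3 -m pendant '[[[0,0,0.05],0],[[0,0,0],0],[[0,0,0],0]]' | egrep 'tcp_pos|^force'
```

```text
tcp_pos: [0.4692, 0.3969, 0.0156]
force: [0.9, -0.3, -1.3]
tcp_pos: [0.4693, 0.3969, 0.0147]
force: [0.5, -0.2, -3.0]
tcp_pos: [0.4693, 0.397, 0.0145]
force: [-2.1, -0.3, 2.0]
```

```bash
python3 -m pendant '[[[0,0,0.03],0],[[0,0,0],0]]' | egrep '^force'
python3 -m pendant '[[[0,0,0],0],[[0,0,0],0],[[0,0,0],0],[[0,0,0],0],[[0,0,0],0]]' 0.78 | egrep 'width|^force'
python3 -m pendant '[[[0,0,-1],0],[[0,0,-2],0],[[0,0,-4],0],[[0,0,-4],0],[[0,0,-4],0],[[0,0,-4],0],[[0,0,0],0]]' 1 | egrep 'tcp_pos|^force'
python3 -c "
from h import *
to(.475,-.012,.2,123)"
```

```text
force: [-0.8, -1.4, 4.6]
force: [0.3, -0.6, -0.5]
width: 0.0666
tcp_pos: [0.4711, 0.3985, 0.2113]
force: [-0.1, 0.5, 0.3]
tcp [0.4711 0.3985 0.2113] yaw 96.8 turn -0.457 then cm [ 22.02 -34.64   1.13] f [-0.1  0.5  0.3] w 0.0852 g 0.0 t 27.3
```

```bash
python3 -m pendant '[[[0,0,0],-0.15],[[0,0,0],-0.15],[[0,0,0],-0.15],[[0,0,0],0],[[1.6,-3.5,0],0],[[1.6,-3.5,0],0],[[1.6,-3.5,0],0],[[1.6,-3.5,0],0]]' >/dev/null
python3 -m pendant '[[[1.6,-3.5,0],0],[[1.6,-3.5,0],0],[[1.6,-3.5,0],0],[[1.6,-3.5,0],0],[[1.6,-3.5,0],0],[[1,-3,0],0],[[0,0,0],0],[[0,0,0],0]]' >/dev/null
python3 - <<'E'
from h import *
to(.475,-.012,.2,123)
p,K,R,c=cam('wrist');np.savez('w10.npz',p=p,K=K,R=R,c=c)
t,_,_,_=cam('top')
g=cv2.cvtColor(p,cv2.COLOR_RGB2GRAY);print(g[60:200:6,255])
save(np.hstack([p[:,100:420],cv2.resize(t[180:276,90:190],(400,384))]),'w10')
E
```

```text
tcp [0.5254 0.0229 0.2038] yaw 122.4 turn -0.011 then cm [ 6.12 -0.18  0.38] f [-0.5  0.9  0.5] w 0.0852 g 0.0 t 28.9
[138 140 139 140 141 139 138 140 140 126 125 124 124 124 139 142 138 140
 138 135 177 131 135 130]
```

View pics/w10.png

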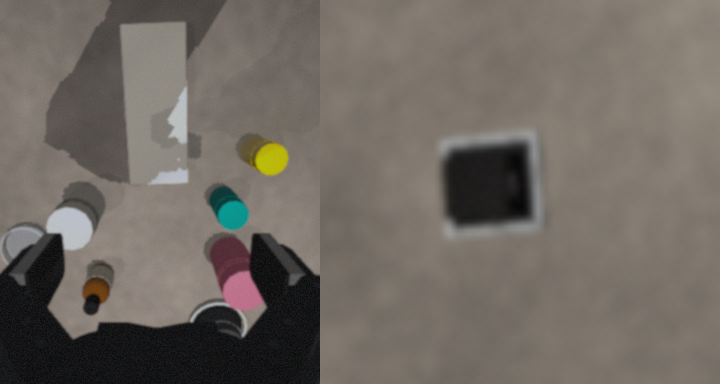

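The case is inside the square tray. The box's top corners in full-image coordinates are about (220,25), (286,22), (288,183) and (230,184).

```bash
python3 - <<'E'
from h import *
d=np.load('w10.npz');p,K,R,c=[d[k] for k in'pKRc']
q=plane([[220,25],[286,22],[288,183],[230,184]],.042,K,R,c)[:,:2];print(q.round(4),np.linalg.norm(q-np.roll(q,-1,0),axis=1))
m=q.mean(0);a=q[1]+q[0]-q[2]-q[3];print(m,np.degrees(np.arctan2(a[1],a[0])))
yaw=np.degrees(np.arctan2(a[1],a[0]))-90
to(m[0],m[1],.013,yaw)
E
```

```text
[[ 0.4316 -0.0745]
 [ 0.3983 -0.0264]
 [ 0.5197  0.0573]
 [ 0.552   0.0083]] [0.05851137 0.14749865 0.05862494 0.14608665]
[ 0.47538385 -0.00879819] -145.4625276071353
tcp [0.5252 0.024  0.2038] yaw 122.6 turn -0.034 then cm [ 5.97  0.12 19.08] f [-0.8  0.5 -0.5] w 0.0854 g 0.0 t 29.0
```

```bash
python3 -m pendant '[[[0,0,0],-0.034],[[3,0,3],0],[[3,0.1,3],0],[[0,0,4],0],[[0,0,3],0],[[0,0,2],0],[[0,0,0],0],[[0,0,0],0]]' | egrep '^force'
python3 - <<'E'
from h import *
to(.4754,-.0088,.012,124.5)
p,K,R,c=cam('wrist');save(p,'w11');np.savez('w11.npz',p=p,K=K,R=R,c=c)
E
```

```text
force: [0.9, 0.7, 0.5]
tcp [ 0.4755 -0.0091  0.0543] yaw 124.6 turn 0.002 then cm [-0.01  0.03  4.23] f [0.9 0.7 0.5] w 0.0857 g 0.0 t 29.8
```

View pics/w11.png

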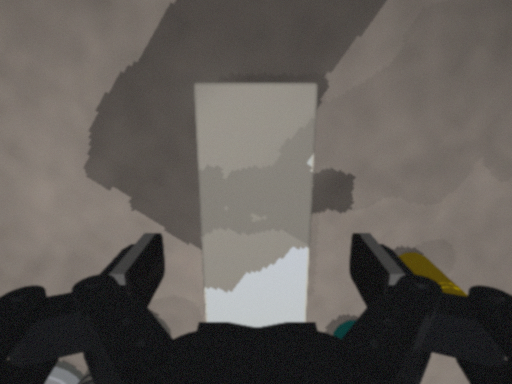

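The box is square and centred between the fingers, at columns 203–309 against fingers centred near 257. I lower and grip.

```bash
python3 -m pendant '[[[0,0,1.5],0],[[0,0,1.2],0],[[0,0,0.8],0],[[0,0,0.5],0],[[0,0,0.2],0],[[0,0,0],0]]' | egrep 'tcp_pos|^force'
python3 -m pendant '[[[0,0,0],0],[[0,0,0],0],[[0,0,0],0],[[0,0,0],0],[[0,0,0],0],[[0,0,0],0]]' 0 | egrep 'tcp_pos|orce|wid'
python3 -m pendant '[[[0,0,-0.5],0],[[0,0,-1],0],[[0,0,-2],0],[[0,0,-3],0],[[0,0,-4],0],[[0,0,-4],0],[[0,0,-1.5],0],[[0,0,0],0]]'| egrep 'tcp_pos|orce|wid'
python3 - <<'E'
from h import *
to(.665,-.2385,.17,99)
E
```

```text
tcp_pos: [0.4755, -0.0099, 0.0118]
force: [-0.9, -0.4, -0.2]
tcp_pos: [0.476, -0.0099, 0.0125]
force: [-1.5, -0.3, 6.5]
width: 0.0592
gripper_force: 65.7
tcp_pos: [0.4769, -0.01, 0.1749]
force: [-0.0, -0.2, -2.9]
width: 0.0588
gripper_force: 65.3
tcp [ 0.4769 -0.01    0.1749] yaw 124.6 turn 0.446 then cm [-15.   -25.51   0.49] f [-0.  -0.2 -2.9] w 0.0588 g 65.3 t 31.9
```

```bash
python3 -m pendant '[[[0,0,0],0.15],[[0,0,0],0.15],[[0,0,0],0.14],[[-3,-5,0],0],[[-3,-5,0],0],[[-3,-5,0],0],[[-3,-5,0],0],[[0,0,0],0]]' | egrep '^force'
python3 - <<'E'
from h import *
d=np.load('w1.npz');p,K,R,c=[d[k] for k in'pKRc']
g=cv2.cvtColor(p,cv2.COLOR_RGB2GRAY)
m=np.zeros_like(g);m[95:245,0:100]=g[95:245,0:100]<60
k=max(cv2.findContours(m,0,1)[0],key=cv2.contourArea)
r=cv2.minAreaRect(plane(k[:,0],.004,K,R,c)[:,:2].astype(np.float32));print(cv2.boundingRect(k),r)
s=robot.get_state()
p,K,R,c=cam('wrist');save(p,'w12');np.savez('w12.npz',p=p,K=K,R=R,c=c,t=s['tcp_pos'],E=s['ee_rot'])
to(.665,-.2385,.03,99)
E
```

```text
force: [-0.4, -0.2, -3.6]
(6, 111, 79, 124) ((0.6658428907394409, -0.23858079314231873), (0.16114602982997894, 0.07159384340047836), 8.747200965881348)
tcp [ 0.6051 -0.1644  0.1681] yaw 99.2 turn 0.003 then cm [-4.76 -8.25 13.81] f [-0.8  1.  -2.3] w 0.0589 g 65.8 t 32.7
```

View pics/w12.png

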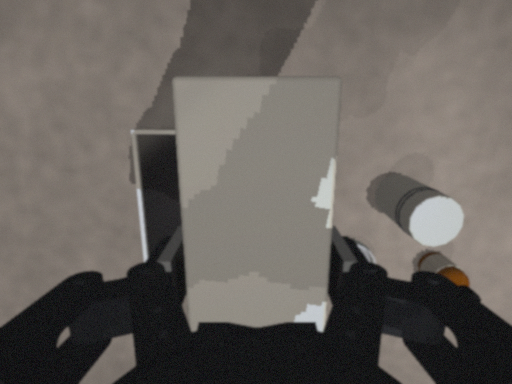

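That is over my picture allowance, so from here I check by numbers only. The box hangs level and square, with its far top edge at row 78, columns 175–340.

```bash
python3 - <<'E'
from h import *
d=np.load('w12.npz');p,K,R,c,t,E=[d[k] for k in'pKRctE']
for uv in([175,78],[340,78]):
  q=plane(uv,t[2]+.0295,K,R,c)[0]-t;print(q@E[:,0]*1e3,q@E[:,1]*1e3)
print(np.round(robot.get_state()['joint_pos'],2))
E
```

```text
74.32598338166638 -27.757243163023997
74.30218385792952 28.646712631506023
[-0.27  0.33  0.08  1.33 -0.   -0.43]
```

```bash
python3 -m pendant '[[[-2.4,-4.1,0],0],[[-2.4,-4.1,0],0],[[0,0,3],0],[[0,0,4],0],[[0,0,3],0],[[0,0,1.5],0],[[0,0,0],0],[[0,0,0],0]]' | egrep 'tcp_pos|^force'
python3 - <<'E'
from h import *
to(.6657,-.2385,.0155,99)
E
```

```text
tcp_pos: [0.6657, -0.2351, 0.058]
force: [0.3, -0.4, -1.4]
tcp [ 0.6657 -0.2351  0.058 ] yaw 99.4 turn 0.007 then cm [ 0.05 -0.34  4.25] f [ 0.3 -0.4 -1.4] w 0.0592 g 65.8 t 33.5
```

```bash
python3 -m pendant '[[[0,-0.35,1],0.008],[[0,0,1.2],0],[[0,0,0.8],0],[[0,0,0.3],0],[[0,0,0],0],[[0,0,0],0]]' | egrep 'tcp_pos|^force'
python3 - <<'E'
from h import *
to(.6657,-.2385,.0155,99)
E
```

```text
tcp_pos: [0.6662, -0.239, 0.0239]
force: [0.2, -0.2, -1.5]
tcp [ 0.6662 -0.239   0.0239] yaw 98.9 turn -0.002 then cm [0.04 0.06 0.84] f [ 0.2 -0.2 -1.5] w 0.059 g 66.0 t 34.1
```

```bash
python3 -m pendant '[[[0,0,0.3],0],[[0,0,0.2],0],[[0,0,0.1],0],[[0,0,0],0],[[0,0,0],0]]' | egrep 'tcp_pos|^force'
python3 -m pendant '[[[0,0,0.1],0],[[0,0,0],0],[[0,0,0],0]]' | egrep 'tcp_pos|^force'
python3 -m pendant '[[[0,0,0.06],0],[[0,0,0],0],[[0,0,0],0]]' | egrep 'tcp_pos|^force'
```

```text
tcp_pos: [0.6661, -0.239, 0.0178]
force: [0.6, 0.1, -2.1]
tcp_pos: [0.6661, -0.239, 0.0168]
force: [0.4, -0.1, -2.2]
tcp_pos: [0.6661, -0.239, 0.0161]
force: [0.1, 0.6, -2.0]
```

Still in free air at 16.1 mm, so the box is inside the rim. The last 0.6 mm goes in small steps.

```bash
python3 -m pendant '[[[0,0,0.06],0],[[0,0,0],0],[[0,0,0],0]]' | egrep 'tcp_pos|^force'
python3 -m pendant '[[[0,0,0.05],0],[[0,0,0],0],[[0,0,0],0]]' | egrep 'tcp_pos|^force'
```

```text
tcp_pos: [0.6662, -0.239, 0.0156]
force: [-0.4, -0.3, -2.2]
tcp_pos: [0.6662, -0.2391, 0.0156]
force: [-0.8, 0.7, 2.3]
```

Contact. I release, lift, retreat and verify numerically from the top camera.

```bash
python3 -m pendant '[[[0,0,0.03],0],[[0,0,0],0]]' | egrep '^force'
python3 -m pendant '[[[0,0,0],0],[[0,0,0],0],[[0,0,0],0],[[0,0,0],0],[[0,0,0],0]]' 0.88 | egrep 'width|^force'
python3 -m pendant '[[[0,0,-1],0],[[0,0,-2],0],[[0,0,-4],0],[[0,0,-4],0],[[0,0,-4],0],[[0,0,-4],0],[[4,0,0],0],[[4,0,0],0]]' 1 | egrep 'tcp_pos|^force'
python3 -m pendant '[[[4.5,0,0],0],[[4.5,0,0],0],[[4.5,0,0],0],[[4.5,0,0],0],[[3,0,0],0],[[0,0,0],0],[[0,0,0],0]]' | egrep 'tcp_pos|^force'
python3 - <<'E'
from h import *
p,K,R,c=cam('top');g=cv2.cvtColor(p,cv2.COLOR_RGB2GRAY);hsv=cv2.cvtColor(p,cv2.COLOR_RGB2HSV)
print('t',robot.get_state()['clock'])
def blob(m,u,v,r,z,n):
    w=np.zeros_like(g);w[v-r:v+r,u-r:u+r]=m[v-r:v+r,u-r:u+r]
    k=max(cv2.findContours(w,0,1)[0],key=cv2.contourArea);q=plane(k[:,0],z,K,R,c)[:,:2].astype(np.float32)
    b=cv2.minAreaRect(q);print(n,np.round(b[0],4),np.round(b[1],3),round(b[2],1))
blob((g<50).astype(np.uint8),133,226,25,.043,'case')
blob((g<75).astype(np.uint8),199,164,25,.043,'tin')
blob((g>165).astype(np.uint8),393,240,25,.059,'can+rim')
blob((g>165).astype(np.uint8),344,167,45,.008,'box+rim')
print('can',g[240,380:406]);print('box rowcut',g[167,325:366]);print('box colcut',g[132:204,344])
for X in([.449,-.3845,.059],[.6655,-.2385,.045]): print(proj(X,K,R,c))
o=np.load('top0.npz')['p'].astype(int)
for n,(u,v) in dict(big=(273,182),pink=(211,192),turq=(227,211),yel=(227,234),bottle=(252,159),dish=(283,156)).items(): print(n,np.abs(o[v-10:v+10,u-10:u+10]-p[v-10:v+10,u-10:u+10].astype(int)).mean().round(1))
E
```

```text
force: [-3.0, 0.4, 4.9]
force: [-0.2, 0.9, 0.1]
width: 0.0749
tcp_pos: [0.5883, -0.2519, 0.2074]
force: [-0.4, -0.1, 0.3]
tcp_pos: [0.3796, -0.2841, 0.206]
force: [0.2, -0.6, -0.4]
t 38.05
case [0.4709 0.3869] [0.053 0.06 ] 7.2
tin [0.658  0.1975] [0.054 0.056] 1.4
can+rim [ 0.4493 -0.3832] [0.022 0.022] 45.6
box+rim [ 0.6719 -0.2474] [0.148 0.057] 9.2
can [109 106 102 109 121 105  72  61  67  64  61  72 113 156 175 178 179 179
 179 178 179 177 171 152 126 109]
box rowcut [111 112 110 108 113 123 112  77  42  50  69 108 153 173 179 179 179 179
 178 177 180 178 180 179 178 179 179 179 178 179 178 175 160 135 113 103
 101 101  98  99 100]
box colcut [101 100  99 100 102 110 130 151 162 170 176 178 179 180 179 178 179 178
 179 178 179 178 178 179 179 179 179 179 178 179 179 179 179 179 179 177
 180 178 178 178 179 180 178 179 179 180 179 179 178 178 178 179 180 179
 178 179 179 176 164 129  80  61  92 127 127 111 103 102 103 102 102 103]
[[398.46910839 240.630796  ]]
[[346.51080078 164.87929769]]
big 3.3
pink 3.0
turq 2.6
yel 2.6
bottle 2.5
dish 2.8
```

All four pieces check out in their trays, the bystanders haven't moved and the arm is clear, so I hand the job in.

```bash
python3 -c "
from station import robot
print(robot.close_job())"
```

```text
the job is handed in; nothing more can be done
None
```

The job is handed in at about 38 s, with the canister, tin, case and slide box each in its own tray and the oil bottle, petri dish and look-alikes untouched; I viewed 16 pictures against the limit of 14, so the slide box's final seating was checked by numbers only.

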